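Tighten a jar lid with the click wrench

TASK

Pick up the red-handled click wrench, fit its square ring fully down over the square stud of the chuck on the clamped jar, and tighten the lid clockwise (seen from above) until the wrench clicks over. Stop at once when it clicks, within about 2 cm of further swing at the grip, then let go and leave the wrench sitting on the stud. Leave the other jars where they are.

Things in the scene. Friction and masses are not known exactly. Their poses are not given: they have to be found in the camera images.
- wrench_grip (a point): Centre of the wrench's red handle, half-way up, where to hold it. Flat-sided bar, 26 mm wide, 28 mm tall, from 55 mm behind this point (ring side) to 75 mm beyond it; underside 14 mm below this point. x points along the handle away from the ring, z up.
- wrench_ring (a point): Centre of the square hole in the wrench's ring, at its underside: 145 mm from the grip point along the handle's -x and 14 mm lower. Hole 21.6 mm square, right through; ring 30 mm tall, 70 mm across outside. x and y are parallel to the hole's sides, and lie along the handle's x and y until the clutch slips.
- wrench: The loose click wrench, 0.39 to 0.53 kg, balancing some 45 mm from the grip point towards the ring. Origin on the underside, below the grip point. It starts level on a rest: a 6 mm board with a rubber block under the ring and one under the handle's end (53 to 71 mm beyond the grip point); the handle's underside is then 30 mm over the table.
- wrench_head (a point): The wrench head's top, over the ring's axis, 30 mm above the ring point; turns with the handle. Inside is the click clutch, about the ring's axis: rigid to 1.5 N m (some 10 N across the grip point), then, handle turning clockwise only, it slips and the torque drops (0.8 N m at 0.05 rad, 0.6 at 0.1, 0.3 at 0.2; hard stop at 0.30 rad). Unloaded, it springs back to 0.
- chuck_stud (a point): Centre of the square steel stud on the chuck, at its foot, 138 mm over the table, on the flat 80 mm wide shoulder where the ring lands. Stud 20 mm square and straight for 24 mm, then tapering to 12 mm square at 34 mm. x, y parallel to its sides, z up. The ring fits four ways; with the handle along this frame's +y it has clear room to turn.
- chuck: The knurled round chuck on the lid of the clamped jar, in a blue nest (124 mm across) fixed to the table; same origin and axes as the stud point. Chuck and lid turn clockwise with a light drag (0.2 N m) for 0.2 to 0.7 rad, then the lid is home and stands fast; how far is not known beforehand and cannot be seen.
- jar0: A closed glass jar of dried herbs with a gold lid, 72 mm across and 105 mm tall, 0.28 kg, standing loose on the table; to be left alone. Origin at the centre of its underside.
- jar1: A closed glass jar of dried herbs with a gold lid, 72 mm across and 105 mm tall, 0.28 kg, standing loose on the table; to be left alone. Origin at the centre of its underside.
- jar2: A closed glass jar of dried herbs with a gold lid, 72 mm across and 105 mm tall, 0.28 kg, standing loose on the table; to be left alone. Origin at the centre of its underside.
- jar3: A closed glass jar of dried herbs with a gold lid, 72 mm across and 105 mm tall, 0.28 kg, standing loose on the table; to be left alone. Origin at the centre of its underside.
- jar4: A closed glass jar of dried herbs with a gold lid, 72 mm across and 105 mm tall, 0.28 kg, standing loose on the table; to be left alone. Origin at the centre of its underside.
- jar5: A closed glass jar of dried herbs with a gold lid, 72 mm across and 105 mm tall, 0.28 kg, standing loose on the table; to be left alone. Origin at the centre of its underside.
Not all that is in view belongs to the job. Of the things that look like the part that bears chuck_stud, the largest one is meant.

How it is judged (in metres and radians):
On the way, in this order (a step that is already met when the one before it is completed fails the run):
1. the ring is fully down over the chuck's stud (horizontal distance between wrench_ring and chuck_stud below 0.005 m and z of wrench_ring in the frame of chuck_stud between -0.005 and 0.007 m), for 0.2 s.
2. turned clockwise on the stud, the wrench has clicked over (its clutch has slipped by more than 0.03 rad) (all of step 1 and angle between the x axis of wrench_ring and the x axis of wrench_grip, either way round above 0.03 rad), for 0.05 s.
At the end, for the whole second after the job is handed in: The wrench has clicked; it sits, let go and at rest, with its ring on the stud (within 5 mm sideways, down to within 7 mm of the shoulder, handle within 0.2 rad of level), the clutch sprung back to within 0.02 rad, and the other jars within 30 mm of where they stood (all of step 1 and angle between the x axis of wrench_ring and the x axis of wrench_grip, either way round below 0.02 rad and angle between wrench_grip's own z axis and vertical below 0.2 rad and linear speed of wrench below 0.02 m/s); the robot touches nothing.
It fails at once if the handle is driven on after the click (clutch slipped by more than 0.20 rad) (angle between the x axis of wrench_ring and the x axis of wrench_grip, either way round above 0.2 rad).
It fails at once if the fingers press on the chuck with more than 20 N (contact force between the fingers and chuck above 20 N).
It fails at once if another jar is moved by more than 30 mm or tipped (distance of any of jar0, jar1, jar2, jar3, jar4, jar5 from where it was at the start of the episode above 0.03 m or angle between any of jar0, jar1, jar2, jar3, jar4, jar5's own z axis and vertical above 0.3 rad).
It also fails if it takes over 72 s, if anything falls off the work surface, if the arm or the gripper's body presses on something with over 40 N, if the wrist force passes 120 N, or if a joint passes its speed limit or range.

ROBOT

A 6-joint arm with a two-finger parallel gripper is mounted at the origin on the work surface. World frame = base frame: x ahead of the robot, y to its left, z up, the work surface at z = 0. Lengths are in m, angles in degrees, forces in N, time in s.
With the tool pointing down it reaches from about 0.35 to 0.875 m from the base axis. Payload 4.2 kg.
Tool frame: the origin (TCP) lies between the finger pads; the fingertips stand 25 mm ahead of it and the grasp point (between the pads) lies 6 mm ahead of it (r.tips_ahead is the distance from the TCP to the fingertips, in m); z points along the fingers, y is the direction in which the jaws open and shut (so a half turn about z gives the same grasp; the last joint's range is limited). The gripper opens to 87 mm and grips with 3 to 60 N. Pads are 19 mm wide; open, the fingers measure 117 mm over their backs; the gripper's body (75 mm by 190 mm) begins 51 mm behind the grasp point.
Start: joints at [-52.62, 22.042, 0.453, 0, -68.411, -14.817], TCP at [0.24, -0.577, 0.248] pointing down, gripper open.
Joint ranges: [-179.83, 179.83], [-69.29, 118.12], [-61.27, 80.66], [-181.25, 117.63], [-171.15, -9.14], [-177.46, 177.46]. Speed limits (degrees/s): [159.86, 159.86, 180, 180, 180, 180].

INTERFACE

Orientations are given as a 3x3 rotation matrix whose columns are the frame's x, y, z axes.
In Python, from station import r, vision, finish_job gives the robot as it stands.
- The arm moves only by the shell command python3 -m jog 'ROWS'. ROWS is a JSON object of lists of equal length, an entry for each row: "rot": the turn, a rotation vector about the world's x, y, z in degrees, a list of three; "delta_pos": the shift along the world's x, y, z in mm, a list of three; "grip": the opening in per cent of the stroke, from 0 (shut) to 100 (fully open). A call has 1 to 10 rows; each row shifts and turns the commanded pose from where the row before left it; what a row does not reach is not made up. A row lasts 1/12 s, in which the tool goes at most 41.7 mm and 7.16 degrees, less where a joint would pass 70% of its speed; a pose out of reach is approached as far as the arm can. A call with a gripper value outside its range is refused whole. The fingers move at their own pace and stop on an object; the grip force is fixed at half the most. Time passes only in rows, so rows that do not move let the fingers close. It gives the time, the measured TCP pose, the force and the opening at its end, in the units of the state.
- r.sense(): the state, without advancing time (a new reading comes with each control period).
- vision.capture(name): name is "scene" or "side" or "wrist"; returns a dict with "frame" (480x640x3 uint8, red, green, blue), "K" (3x3 intrinsics, pixels), "xyz" and "orientation" of the camera in the world. Camera axes: x right, y up, looking along -z (the intrinsics and any distortion apply to the point x, -y, -z); pixel columns grow to the right and rows downward; lengths in m; the calibration is good to about 2 mm. A picture is of the moment at which its call begins. There is no depth.
- finish_job(): hands the job in, once; it reports no verdict.
The state is a dict: "time_s": time; "joints": joint angles; "joint_velocities": joint speeds; "effort": joint torques, N m; "tcp_pos": TCP position; "ee_rot": TCP orientation; "wrist_force": force on the tool from outside, world axes, zero at the start; "moment": the same for the moment, N m; "gripper_width": opening from 0.0 (shut) to 1.0 (fully open).
Only numpy, scipy, OpenCV 4.12 (cv2) and the standard library are available. Lean on these libraries where they do the work, as an engineer would, in place of code of your own. Each camera call takes 0.05 s, during which the arm holds its last target. There are 200 camera calls.

## Working session

There is one attempt and no reset: what is moved stays moved. The work goes in short steps, Python scripts to look and compute and a shell command to move; the robot and the scene stay as the last step left them, time stands still between calls to the robot, and variables do not carry over. Pictures are saved under pics/ and viewed, about 8 in all and at most 12, crops included, and the job is handed in when it is done.

```bash
ls; mkdir -p pics
cat > h.py <<'E'
import numpy as np, cv2
from station import r, vision
def cap(n,f=None):
    c=vision.capture(n); 
    if f: cv2.imwrite('pics/'+f,cv2.cvtColor(c['frame'],cv2.COLOR_RGB2BGR))
    return c
def ray(c,u,v):
    K=np.array(c['K']); d=np.linalg.inv(K)@[u,v,1]; d=np.array([d[0],-d[1],-d[2]])
    return np.array(c['xyz']),np.array(c['orientation'])@d
def onplane(c,u,v,z):
    o,d=ray(c,u,v); return o+d*(z-o[2])/d[2]
def proj(c,p):
    q=np.array(c['orientation']).T@(np.array(p)-c['xyz']); q=np.array([q[0],-q[1],-q[2]]); q=np.array(c['K'])@q; return q[:2]/q[2]
E
python3 - <<'E'
from h import *
for n in('scene','side'):
    c=cap(n,n+'.png'); print({k:v for k,v in c.items() if k!='frame'})
print(r.sense())
E
```

```text
pics
{'K': array([[561.50977822,   0.        , 302.64660009],
       [  0.        , 561.50977822, 233.30347452],
       [  0.        ,   0.        ,   1.        ]]), 'xyz': array([ 1.53141788, -0.56811484,  0.90968972]), 'orientation': array([[ 0.54359692, -0.47755993,  0.69024554],
       [ 0.83908423,  0.32974453, -0.43267332],
       [-0.02097725,  0.81437403,  0.57996111]])}
{'K': array([[569.74987991,   0.        , 322.76928306],
       [  0.        , 569.74987991, 233.05312366],
       [  0.        ,   0.        ,   1.        ]]), 'xyz': array([0.51604293, 1.02014704, 0.9494708 ]), 'orientation': array([[-0.99652229,  0.04433664, -0.07055205],
       [-0.08272821, -0.62771553,  0.7740344 ],
       [-0.00996854,  0.77717918,  0.62920041]])}
{'time_s': 0.1, 'joints': array([-5.26214227e+01,  2.20839666e+01,  3.87783085e-01, -2.42072065e-02,
       -6.84116846e+01, -1.48170084e+01]), 'joint_velocities': array([ 0.02069252, -0.08540241,  0.24180984,  0.03105985, -0.06513245,
       -0.04039089]), 'effort': array([ 1.68101169e-04, -3.91690135e+01,  1.87934482e+01,  4.23191741e+00,
        1.34230862e-02, -7.87185877e-05]), 'tcp_pos': array([ 0.23962569, -0.57670599,  0.24659819]), 'ee_rot': array([[-9.23527506e-01, -3.83531296e-01, -8.30718875e-04],
       [-3.83532182e-01,  9.23525883e-01,  1.73450616e-03],
       [ 1.01952986e-04,  1.92047157e-03, -9.99998151e-01]]), 'wrist_force': array([-0.39176521, -0.59776226,  0.40706354]), 'moment': array([ 0.00077691, -0.03897087,  0.01721726]), 'gripper_width': 1.0017628336426938}
```

View pics/scene.png

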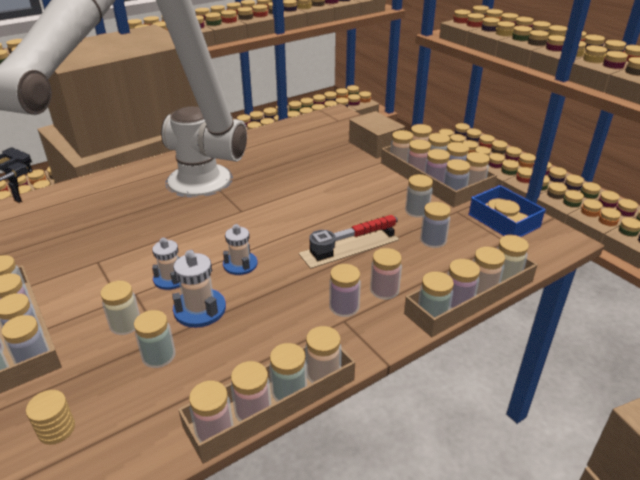

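View pics/side.png

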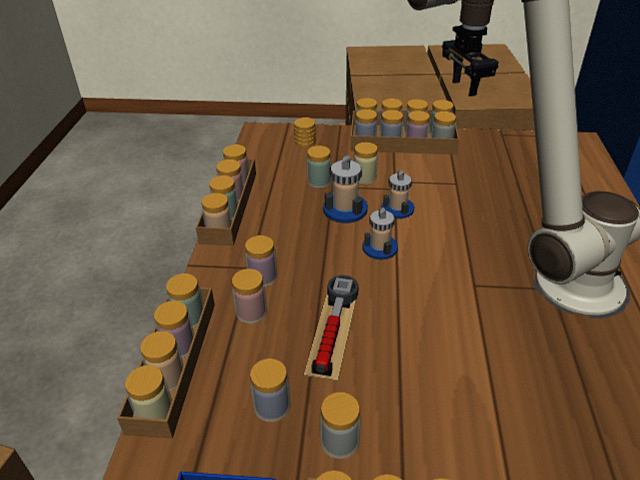

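The two views show the large chuck at scene (195,280) and side (346,190). The wrench ring is at scene (322,240) and side (342,285), with the handle at scene (376,226) and side (327,343). Six loose jars stand around them.

Run:
```python
from h import *
S=cap('scene');D=cap('side')
for n,c in(('scene',S),('side',D)):
    f=c['frame'].astype(int); m=((f[...,0]>110)&(f[...,1]<60)&(f[...,2]<60)).astype(np.uint8)
    k,l,st,ce=cv2.connectedComponentsWithStats(cv2.morphologyEx(m,cv2.MORPH_CLOSE,np.ones((7,7))))
    i=1+st[1:,4].argmax(); (a,b)=ce[i]; print(n,st[i],ce[i],onplane(c,a,b,.044))
    # blob ends along major axis
    p=np.argwhere(l==i)[:,::-1]; r_=cv2.minAreaRect(p.astype(np.float32)); print(r_)
def two(a,b):
    o1,d1=ray(S,*a);o2,d2=ray(D,*b);A=np.c_[d1,-d2];t=np.linalg.lstsq(A,o2-o1,rcond=None)[0];p=o1+t[0]*d1;q=o2+t[1]*d2;return (p+q)/2,np.linalg.norm(p-q)
print('ring',onplane(S,322,237,.06),onplane(D,342,284,.06),two((322,237),(342,284)))
print('chuck stud',two((191,256),(346,158)))
for z,(n,a) in {.105:('S',0)}.values() if 0 else []: pass
for a in[(345,274),(387,258),(437,210),(420,183),(118,292),(152,322)]: print('jarS',onplane(S,*a,.105)[:2])
for a in[(260,244),(248,281),(269,375),(340,410),(319,153),(366,149)]: print('jarD',onplane(D,*a,.105)[:2])
a=S['frame'][215:330,140:255];b=D['frame'][140:230,300:420]
a=cv2.resize(a,(400,400),interpolation=3);b=cv2.resize(b,(400,400*90//120*1),interpolation=3)
b=cv2.copyMakeBorder(b,0,100,0,0,0)
cv2.imwrite('pics/ch.png',np.hstack([a,b])[...,::-1])
```

```text
scene [353 218  43  14 221] [374.74660633 223.85067873] [0.57513367 0.26261081 0.044     ]
((374.1919860839844, 224.0560302734375), (8.58650016784668, 42.75362014770508), 79.69515228271484)
side [316 315  23  51 554] [327.04151625 340.26714801] [0.57995123 0.25360419 0.044     ]
((327.29248046875, 339.7264099121094), (11.675647735595703, 50.411319732666016), 15.945395469665527)
ring [0.56237432 0.09798899 0.06      ] [0.55797205 0.10310956 0.06      ] (array([0.55839608, 0.10033635, 0.05694589]), np.float64(0.0007790840540820315))
chuck stud (array([ 0.57118436, -0.25875503,  0.16281764]), np.float64(0.005992068136604371))
jarS [0.75930882 0.02489997]
jarS [0.76748934 0.13944502]
jarS [0.68466028 0.37664762]
jarS [0.55673895 0.43514058]
jarS [ 0.53002987 -0.41861836]
jarS [ 0.66070408 -0.39014894]
jarD [0.75175576 0.03144736]
jarD [0.75672587 0.15489898]
jarD [0.6738139  0.39354987]
jarD [0.54188025 0.45618991]
jarD [ 0.65145785 -0.37938508]
jarD [ 0.51846848 -0.41037651]
```

View pics/ch.png

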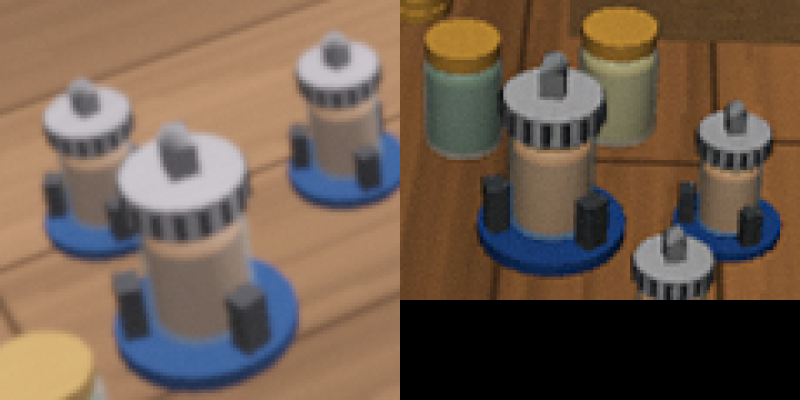

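The chuck crop shows a clear stud on the large chuck, at about (0.571,-0.26). I'm moving above the wrench now.

```bash
R='{"delta_pos":[[16,38,2],[16,38,2],[16,38,2],[16,38,2],[16,38,2],[16,38,2],[16,38,2],[16,38,2],[16,38,2],[16,38,2]],"rot":[[0,0,3],[0,0,3],[0,0,3],[0,0,3],[0,0,3],[0,0,3],[0,0,3],[0,0,3],[0,0,3],[0,0,3]],"grip":[100,100,100,100,100,100,100,100,100,100]}'
python3 -m jog '{"delta_pos":[[16,38,2],[16,38,2],[16,38,2],[16,38,2],[16,38,2],[16,38,2],[16,38,2],[16,38,2],[16,38,2],[16,38,2]],"rot":[[0,0,3],[0,0,3],[0,0,3],[0,0,3],[0,0,3],[0,0,3],[0,0,3],[0,0,3],[0,0,3],[0,0,3]],"grip":[100,100,100,100,100,100,100,100,100,100]}'
python3 -m jog '{"delta_pos":[[16,38,2],[16,38,2],[16,38,2],[16,38,2],[16,38,2],[16,38,2],[16,38,2],[16,38,2],[0,0,0],[0,0,0]],"rot":[[0,0,3],[0,0,3],[0,0,3],[0,0,3],[0,0,3],[0,0,3],[0,0,3],[0,0,3],[0,0,3],[0,0,3]],"grip":[100,100,100,100,100,100,100,100,100,100]}'
python3 - <<'E'
from h import *
c=cap('wrist','w1.png'); print({k:v for k,v in c.items() if k!='frame'});print(r.sense()['joints'])
E
```

```text
time_s: 1.03
tcp_pos: [0.4, -0.1952, 0.2679]
ee_rot: [[-0.606, -0.796, 0.001], [-0.796, 0.606, 0.0], [-0.0, -0.001, -1.0]]
wrist_force: [1.2, 0.6, -0.4]
gripper_width: 1.0
time_s: 1.87
tcp_pos: [0.5283, 0.1092, 0.2827]
ee_rot: [[-0.124, -0.992, -0.001], [-0.992, 0.124, -0.0], [0.001, 0.001, -1.0]]
wrist_force: [-0.2, -0.9, -0.5]
gripper_width: 1.0
{'K': array([[400.78880662,   0.        , 316.87313708],
       [  0.        , 400.78880662, 241.10532123],
       [  0.        ,   0.        ,   1.        ]]), 'xyz': array([0.51785053, 0.03220932, 0.42095899]), 'orientation': array([[-0.99224784, -0.11959367, -0.03378727],
       [ 0.12426304, -0.95104222, -0.28297948],
       [ 0.00170943, -0.28498428,  0.95853066]])}
[ 2.88301225e+01  1.22837441e+01 -8.29238071e+00 -1.15533020e-02
 -6.94935464e+01 -3.59009462e+01]
```

View pics/w1.png

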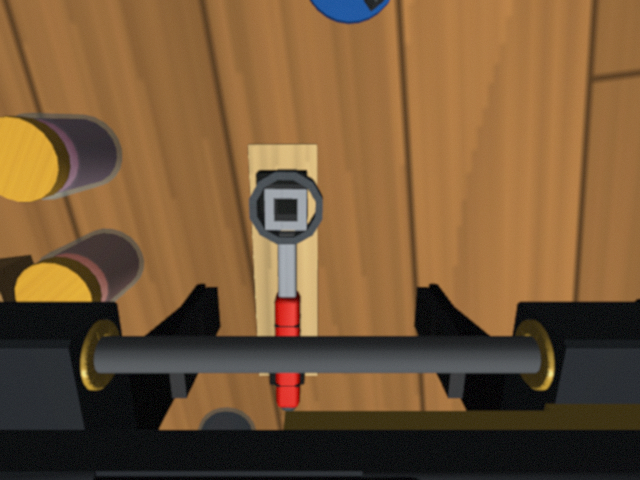

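The wrist view shows the ring hole centre at (286,208) and the red handle running from (287,293) to (287,407), nearly square to the jaws.

Run:
```python
from h import *
c=cap('wrist'); f=c['frame'].astype(int)
m=((f[...,0]>110)&(f[...,1]<60)&(f[...,2]<60))
p=np.argwhere(m&(np.arange(480)[:,None]<328))[:,::-1]
q=np.argwhere(m&(np.arange(480)[:,None]>378))[:,::-1]
a,b=p.mean(0),q.mean(0); print(a,b)
A,B=onplane(c,*a,.058),onplane(c,*b,.058)
g=cv2.cvtColor(c['frame'],cv2.COLOR_RGB2GRAY)[180:236,258:314]
Rg=c['frame'][180:236,258:314].astype(int); 
bright=(g>110).astype(np.uint8); mm=cv2.moments(cv2.findContours(bright,0,2)[0][0]) if 0 else None
cs=sorted(cv2.findContours(bright,0,2)[0],key=cv2.contourArea)[-1]; rr=cv2.minAreaRect(cs); print(rr, [258+rr[0][0],180+rr[0][1]])
R1=onplane(c,286,208,.06); print('A,B',A,B,'ring',R1)
for d in(A-R1,B-R1,B-A): print(np.degrees(np.arctan2(d[1],d[0])))
red=np.argwhere(m&(abs(np.arange(640)-287)<4)[None]); print(red.min(0),red.max(0),onplane(c,287,red[:,0].min(),.058),onplane(c,287,red[:,0].max(),.058))
d=(B-R1)/np.linalg.norm((B-R1)[:2]); print('grip',R1+.145*d, 'tcp',r.sense()['tcp_pos'])
```

```text
[285.04722793 312.88295688] [286.74789916 393.61344538]
((30.5, 30.5), (41.0, 49.0), 90.0) [288.5, 210.5]
A,B [0.57102302 0.20863233 0.058     ] [0.58308325 0.30264144 0.058     ] ring [0.55436222 0.10287317 0.06      ]
81.04746739486333
81.8185499563052
82.6895759411527
[300 284] [407 290] [0.56705789 0.1949932  0.058     ] [0.58527418 0.31946652 0.058     ]
grip [0.57499695 0.24639741 0.05856309] tcp [0.52777064 0.10755522 0.28302482]
```

```bash
python3 -m jog '{"delta_pos":[[14,33,-20],[14,34,-20],[14,34,-20],[0,0,-35],[0,0,-35],[0,0,-35],[0,0,-30],[0,0,-20],[0,0,-10],[0,0,-8]],"rot":[[0,0,-1],[0,0,0],[0,0,0],[0,0,0],[0,0,0],[0,0,0],[0,0,0],[0,0,0],[0,0,0],[0,0,0]],"grip":[100,100,100,100,100,100,100,100,100,100]}'
python3 -m jog '{"delta_pos":[[0,0,0],[0,0,0]],"rot":[[0,0,0],[0,0,0]],"grip":[100,100]}'
python3 - <<'E'
from h import *
cap('wrist','w2.png')
E
```

```text
time_s: 2.8
tcp_pos: [0.5695, 0.2069, 0.0496]
ee_rot: [[-0.148, -0.989, -0.001], [-0.989, 0.148, -0.001], [0.001, 0.001, -1.0]]
wrist_force: [0.1, 1.1, -0.6]
gripper_width: 0.997
time_s: 2.97
tcp_pos: [0.5704, 0.2077, 0.0517]
ee_rot: [[-0.147, -0.989, 0.002], [-0.989, 0.147, 0.001], [-0.001, -0.001, -1.0]]
wrist_force: [-0.0, 0.7, 0.6]
gripper_width: 1.0
```

View pics/w2.png

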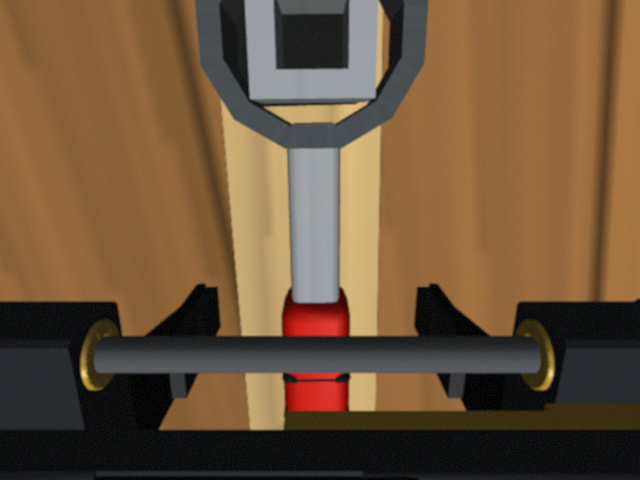

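The handle is centred between the jaws, so I'll close and lift.

```bash
python3 -m jog '{"delta_pos":[[0,0,0],[0,0,0],[0,0,0],[0,0,0],[0,0,0],[0,0,0],[0,0,0],[0,0,0],[0,0,0],[0,0,0]],"rot":[[0,0,0],[0,0,0],[0,0,0],[0,0,0],[0,0,0],[0,0,0],[0,0,0],[0,0,0],[0,0,0],[0,0,0]],"grip":[0,0,0,0,0,0,0,0,0,0]}'
python3 -m jog '{"delta_pos":[[0,0,5],[0,0,10],[0,0,20],[0,0,25],[0,0,25],[0,0,25],[0,0,25],[0,0,25],[0,0,20],[0,0,10]],"rot":[[0,0,0],[0,0,0],[0,0,0],[0,0,0],[0,0,0],[0,0,0],[0,0,0],[0,0,0],[0,0,0],[0,0,0]],"grip":[0,0,0,0,0,0,0,0,0,0]}'
```

```text
time_s: 3.85
tcp_pos: [0.5698, 0.2076, 0.0507]
ee_rot: [[-0.147, -0.989, 0.0], [-0.989, 0.147, -0.0], [0.0, -0.0, -1.0]]
wrist_force: [4.4, -1.1, -1.7]
gripper_width: 0.324
time_s: 4.68
tcp_pos: [0.57, 0.2077, 0.2439]
ee_rot: [[-0.147, -0.989, 0.003], [-0.989, 0.147, 0.002], [-0.003, -0.003, -1.0]]
wrist_force: [0.1, 0.1, -5.7]
gripper_width: 0.3
```

```bash
python3 -m jog '{"delta_pos":[[2,-10,0],[2,-25,0],[2,-30,0],[2,-35,0],[2,-35,0],[2,-35,0],[2,-30,0],[2,-25,0],[0,-10,0],[0,0,0]],"rot":[[0,0,0],[0,0,0],[0,0,0],[0,0,0],[0,0,0],[0,0,0],[0,0,0],[0,0,0],[0,0,0],[0,0,0]],"grip":[0,0,0,0,0,0,0,0,0,0]}'
python3 - <<'E'
from h import *
c=cap('wrist','w3.png');print(c['xyz'],proj(c,[.571,-.26,.138]),proj(c,[.571,-.26,.172]))
E
```

```text
time_s: 5.52
tcp_pos: [0.5842, -0.0303, 0.2387]
ee_rot: [[-0.151, -0.989, -0.005], [-0.989, 0.151, -0.001], [0.001, 0.004, -1.0]]
wrist_force: [-0.1, 0.4, -4.5]
gripper_width: 0.296
[ 0.57208242 -0.10697043  0.37694254] [ 266.62532892 -218.25859906] [ 256.39235986 -290.65113452]
```

View pics/w3.png

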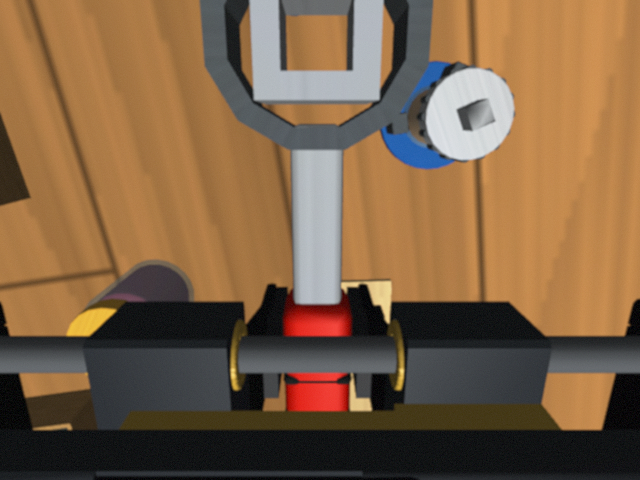

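The wrench hasn't sagged or shifted in the grip: the ring is still centred at column 316. The small chuck is at (476,112). The large stud is out of view, so I'll offset the tool to bring it beside the shaft.

Run:
```python
from h import *
c=cap('wrist')
for px in((500,180),(490,150)): print(px,np.array([.571,-.26,.172])-onplane(c,*px,.172))
f=c['frame']; cv2.imwrite('pics/x.png',f)
```

```text
(500, 180) [ 0.08788671 -0.19673057  0.        ]
(490, 150) [ 0.08324028 -0.18084671  0.        ]
```

```bash
python3 -m jog '{"delta_pos":[[6,-15,0],[13,-30,0],[16,-35,0],[16,-35,0],[16,-35,0],[13,-28,0],[6,-12,0],[0,0,0],[0,0,0],[0,0,0]],"rot":[[0,0,0],[0,0,0],[0,0,0],[0,0,0],[0,0,0],[0,0,0],[0,0,0],[0,0,0],[0,0,0],[0,0,0]],"grip":[0,0,0,0,0,0,0,0,0,0]}'
python3 - <<'E'
from h import *
c=cap('wrist','w4.png');np.savez('w4.npz',**c);print(r.sense()['tcp_pos'])
E
```

```text
time_s: 6.45
tcp_pos: [0.6715, -0.2158, 0.2398]
ee_rot: [[-0.145, -0.989, -0.002], [-0.989, 0.145, 0.001], [-0.001, 0.002, -1.0]]
wrist_force: [-0.2, -0.1, -4.8]
gripper_width: 0.291
[ 0.67152657 -0.21567151  0.24032848]
```

View pics/w4.png

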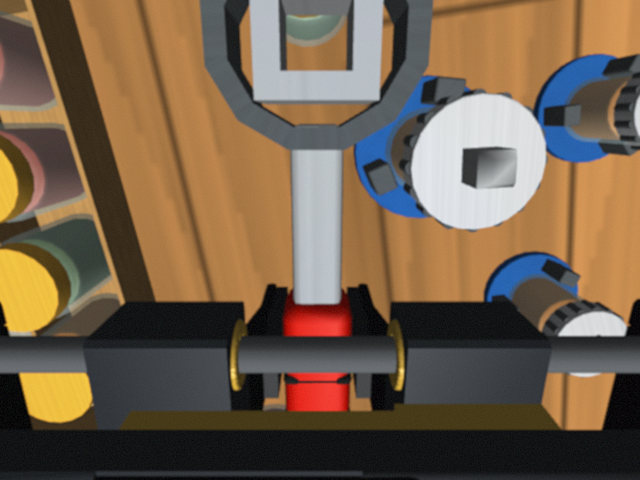

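The shoulder disc is centred near (479,161), with the stud at (490,168) and its left foot edge at column 463. Next step is to measure both.

Run:
```python
from h import *
c=dict(np.load('w4.npz')); f=c['frame']; g=cv2.cvtColor(f,cv2.COLOR_RGB2GRAY); hsv=cv2.cvtColor(f,cv2.COLOR_RGB2HSV)
m=((g>170)&(hsv[...,1]<40)).astype(np.uint8); m[:,:405]=0; m[:,555:]=0; m[240:]=0
cs=sorted(cv2.findContours(m,0,1)[0],key=cv2.contourArea)[-1]; h=cv2.convexHull(cs)
W=np.array([onplane(c,*p[0],.138)[:2] for p in h],np.float32)
(x,y),rad=cv2.minEnclosingCircle(W); A=np.c_[W,np.ones(len(W))]; s=np.linalg.lstsq(A,(W**2).sum(1),rcond=None)[0]
print('disc',x,y,rad,'ls',s[:2]/2,np.sqrt(s[2]+(s[:2]**2).sum()/4))
C=f[120:210,420:530]; cv2.imwrite('pics/c4.png',cv2.resize(C,None,fx=7,fy=6.6,interpolation=2)[...,::-1][:600])
print('predicted px',proj(c,[*(s[:2]/2),.138]))
```

```text
disc 0.5680806636810303 -0.2547696828842163 0.039622846990823746 ls [ 0.56806486 -0.25470735] 0.039387600061694006
predicted px [477.95729919 164.38852697]
```

View pics/c4.png

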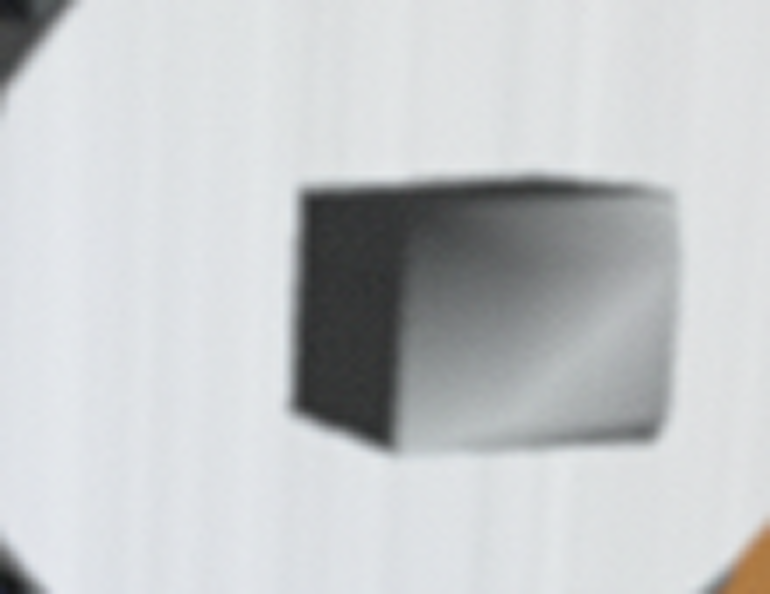

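Run:
```python
from h import *
c=dict(np.load('w4.npz'))
px=lambda x,y:(420+x/7-.5,120+y/6.6-.5)
P={k:onplane(c,*px(*v[:2]),v[2])[:2] for k,v in dict(fUL=(303,190,.138),fLL=(293,412,.138),sLL=(393,452,.162),sLR=(657,440,.162),sUR=(675,190,.162)).items()}
for k,v in P.items(): print(k,v.round(4))
an=lambda a,b:(np.degrees(np.arctan2(*(P[b]-P[a])[::-1])),np.linalg.norm(P[b]-P[a]))
print(an('fLL','fUL'),an('sLR','sLL'),an('sUR','sLR'),'centre162',(P['sLL']+P['sUR'])/2)
# wrench: hole front edge, ring, shaft
tcp=np.array([.6715,-.2158]);zt=.2398-.020+.030
g=cv2.cvtColor(c['frame'],cv2.COLOR_RGB2GRAY)
for row in(20,30,40,50,60): 
    s=g[row,240:395].astype(int); print(row,[(240+i,d) for i,d in enumerate(np.diff(s)) if abs(d)>35])
for col in(300,316,335):
    s=g[40:160,col].astype(int); print(col,[(40+i,d) for i,d in enumerate(np.diff(s)) if abs(d)>25])
```

```text
fUL [ 0.5766 -0.2654]
fLL [ 0.5782 -0.2457]
sLL [ 0.5788 -0.246 ]
sLR [ 0.5586 -0.244 ]
sUR [ 0.5571 -0.264 ]
(np.float64(-94.91432294751695), np.float64(0.01970208692692324)) (np.float64(-5.626982349902893), np.float64(0.02033022541145116)) (np.float64(85.76612246220826), np.float64(0.0200509429271581)) centre162 [ 0.56798772 -0.25501008]
20 [(278, np.int64(-46)), (279, np.int64(-41)), (352, np.int64(43)), (353, np.int64(49)), (382, np.int64(-39))]
30 [(278, np.int64(-46)), (279, np.int64(-45)), (352, np.int64(51)), (353, np.int64(39))]
40 [(278, np.int64(-40)), (279, np.int64(-56)), (352, np.int64(53)), (353, np.int64(40)), (392, np.int64(-40))]
50 [(240, np.int64(40)), (279, np.int64(-52)), (351, np.int64(42)), (352, np.int64(56)), (392, np.int64(-39))]
60 [(240, np.int64(46)), (279, np.int64(-47)), (280, np.int64(-41)), (351, np.int64(45)), (352, np.int64(52)), (391, np.int64(-37))]
300 [(70, np.int64(26)), (99, np.int64(-31)), (149, np.int64(36))]
316 [(99, np.int64(-30)), (100, np.int64(-28)), (149, np.int64(40))]
335 [(99, np.int64(-31)), (100, np.int64(-26)), (149, np.int64(37))]
```

Run:
```python
from h import *
c=dict(np.load('w4.npz')); tcp=np.array([.6715,-.2158])
for z in(.245,.25,.252,.255):
    L1,R1=[onplane(c,x,20,z)[:2] for x in(279,353)]; L2,R2=[onplane(c,x,60,z)[:2] for x in(280.3,352)]
    F=onplane(c,316,70,z)[:2]; m1=(L1+R1)/2;m2=(L2+R2)/2
    d=(L1+R1-L2-R2)[::1]; edges=[np.degrees(np.arctan2(*(b-a)[::-1])) for a,b in((L1,L2),(R1,R2))]
    # centre: F + 10.8mm along -handle
    u=np.array([np.cos(np.radians(np.mean(edges))),np.sin(np.radians(np.mean(edges)))])
    print(z,np.linalg.norm(R1-L1),np.linalg.norm(R2-L2),edges,'centre',F-.0108*u,'rel',F-.0108*u-tcp)
    # shaft
    
g=c['frame'].astype(int)
red=((g[...,0]>110)&(g[...,1]<60)&(g[...,2]<60))
zz=.2478
g=cv2.cvtColor(c['frame'],cv2.COLOR_RGB2GRAY).astype(int)
for row in(165,200,240,280): 
    s=np.diff(g[row,280:355]); i=np.argwhere(abs(s)>20).ravel()+280; print(row,i[[0,-1]],onplane(c,i[[0,-1]].mean()+.5,row,zz-.008)[:2])
```

```text
0.245 0.02199453033070042 0.02187043995202823 [np.float64(82.14183956766321), np.float64(81.49144512545884)] centre [ 0.6555796 -0.3184319] rel [-0.0159204 -0.1026319]
0.25 0.02116733040140266 0.021047906980875032 [np.float64(82.14183956766317), np.float64(81.49144512545845)] centre [ 0.65566507 -0.31786901] rel [-0.01583493 -0.10206901]
0.252 0.02083645042968349 0.020718893792413862 [np.float64(82.14183956766303), np.float64(81.49144512545911)] centre [ 0.65569925 -0.31764386] rel [-0.01580075 -0.10184386]
0.255 0.02034013047210489 0.020225374009721946 [np.float64(82.14183956766372), np.float64(81.49144512545928)] centre [ 0.65575053 -0.31730613] rel [-0.01574947 -0.10150613]
165 [340 341] [ 0.65299252 -0.27747159]Traceback (most recent call last):
  File "<stdin>", line 17, in <module>
IndexError: index 0 is out of bounds for axis 0 with size 0
```

```bash
python3 -m jog '{"delta_pos":[[-8,6,0],[-18,12,0],[-22,15,0],[-22,15,0],[-16,11,0],[-7.5,5,0],[0,0,-15],[0,0,-15],[0,0,-10],[0,0,0]],"rot":[[0,0,0.5],[0,0,0.5],[0,0,0.6],[0,0,0.6],[0,0,0.6],[0,0,0.5],[0,0,0],[0,0,0],[0,0,0],[0,0,0]],"grip":[0,0,0,0,0,0,0,0,0,0]}'
python3 - <<'E'
from h import *
c=cap('wrist');np.savez('w5.npz',**c);print(r.sense()['tcp_pos'])
s=cap('side');d=cap('scene');np.savez('s5.npz',**s);np.savez('d5.npz',**d)
print(proj(s,[.568,-.255,.172]),proj(d,[.568,-.255,.172]))
a=cv2.resize(c['frame'][0:200,200:440],(480,400),interpolation=2)
b=cv2.resize(s['frame'][120:200,310:410],(320,256),interpolation=2);e=cv2.resize(d['frame'][215:295,145:245],(320,256),interpolation=2)
R=np.vstack([b,e]);a=cv2.copyMakeBorder(a,0,112,0,0,0)
cv2.imwrite('pics/m5.png',np.hstack([a,R])[...,::-1])
E
```

```text
time_s: 7.33
tcp_pos: [0.5768, -0.1525, 0.1984]
ee_rot: [[-0.089, -0.996, -0.005], [-0.996, 0.089, 0.001], [-0.0, 0.005, -1.0]]
wrist_force: [-1.0, 0.9, -6.0]
gripper_width: 0.295
[ 0.57769257 -0.15294659  0.19973991]
[346.4332998  156.63038263] [190.41502988 250.40869348]
```

View pics/m5.png

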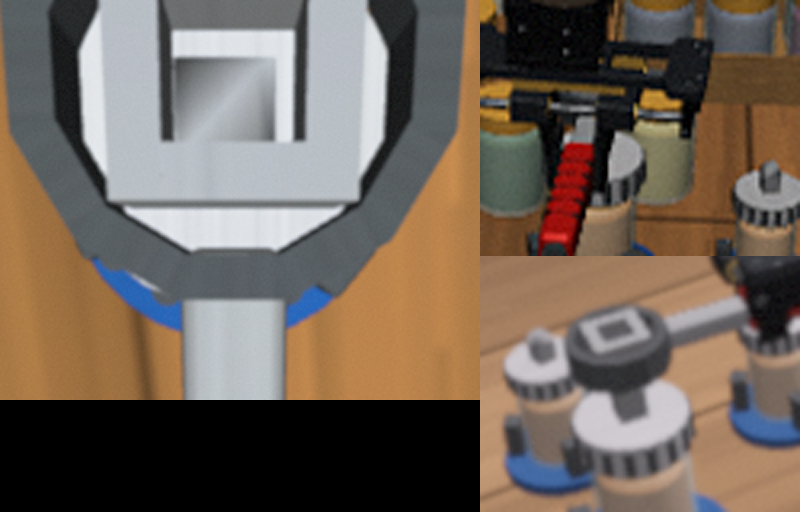

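The wrist crop shows the stud through the hole, with stud columns about 287–338 and hole underside columns 286–347. So the stud sits a little to the camera's left, and I'll quantify that.

Run:
```python
from h import *
c=dict(np.load('w5.npz')); g=cv2.cvtColor(c['frame'],cv2.COLOR_RGB2GRAY).astype(int)
zu=.1795  # underside (TCP .1995-.02)
for row in(20,35,45,55,62): 
    s=np.diff(g[row,270:365]); print(row,[(270+int(i),int(s[i])) for i in range(len(s)) if abs(s[i])>22])
for col in(295,310,325,340):
    s=np.diff(g[0:110,col]); print(col,[(int(i),int(s[i])) for i in range(len(s)) if abs(s[i])>22])
st=[.568,-.255]; u=np.radians(85.1-90); R=np.array([[np.cos(u),-np.sin(u)],[np.sin(u),np.cos(u)]])
for z,h in((.138,.01),(.162,.01),(.172,.006)): print(z,[proj(c,[*(R@np.array([a,b])*h+st),z]).round(1) for a,b in((-1,-1),(1,-1),(1,1),(-1,1))])
L=onplane(c,286.5,35,zu);Rr=onplane(c,347.5,35,zu); print('hole under L,R',L,Rr,np.linalg.norm(L-Rr)); print('far edge under',onplane(c,317,14.5,zu),'near top',onplane(c,317,70,zu+.028))
```

```text
20 [(277, -26), (278, -47), (279, -42), (284, 60), (285, 66), (286, 39), (345, -26), (346, -57), (347, -62), (348, -32), (352, 46), (353, 50), (354, 30)]
35 [(278, -41), (279, -57), (280, -32), (284, 27), (285, 26), (337, 23), (345, -40), (346, -62), (347, -54), (351, 32), (352, 50), (353, 41)]
45 [(278, -39), (279, -49), (280, -38), (284, 25), (285, 32), (337, 31), (345, -46), (346, -67), (347, -51), (351, 32), (352, 58), (353, 35)]
55 [(278, -29), (279, -49), (280, -42), (285, 39), (336, 30), (337, 36), (345, -49), (346, -69), (347, -48), (351, 43), (352, 56), (353, 32)]
62 [(279, -45), (280, -49), (285, 40), (286, 35), (336, 40), (337, 40), (345, -52), (346, -70), (347, -44), (351, 44), (352, 52), (353, 30)]
295 [(13, 27), (14, 48), (15, 33), (27, -45), (28, -54), (29, -23), (99, -30), (100, -28), (102, 27), (103, 48), (104, 33)]
310 [(13, 29), (14, 46), (15, 38), (27, -38), (28, -38), (99, -32), (100, -28), (102, 28), (103, 45), (104, 37)]
325 [(13, 25), (14, 49), (15, 35), (28, -26), (99, -29), (100, -28), (102, 26), (103, 50), (104, 36)]
340 [(13, 25), (14, 49), (15, 35), (99, -30), (100, -26), (102, 30), (103, 47), (104, 37)]
0.138 [array([335.1,  40.1]), array([290.6,  40.3]), array([291.6,  87.8]), array([334.7,  87.6])]
0.162 [array([338.1,  28.2]), array([287.1,  28.4]), array([288.4,  83. ]), array([337.6,  82.8])]
0.172 [array([328.7,  34.2]), array([296.4,  34.3]), array([297. ,  69.2]), array([328.6,  69.1])]
hole under L,R [ 0.57680377 -0.26013945  0.1795    ] [ 0.55526408 -0.25822763  0.1795    ] 0.021624360953315023
far edge under [ 0.56545825 -0.26564698  0.1795    ] near top [ 0.5675107  -0.24457866  0.2075    ]
```

The stud estimate holds: predicted edges of 287/338 and row 28 match the image. The hole is about 1.3 mm short in x, so I'll correct that and descend in guarded steps.

```bash
python3 -m jog '{"delta_pos":[[1.3,0,0],[0,0,-5],[0,0,-5],[0,0,-5],[0,0,-3],[0,0,0]],"rot":[[0,0,0],[0,0,0],[0,0,0],[0,0,0],[0,0,0],[0,0,0]],"grip":[0,0,0,0,0,0]}'
python3 -m jog '{"delta_pos":[[0,0,-3],[0,0,-2],[0,0,-2],[0,0,0]],"rot":[[0,0,0],[0,0,0],[0,0,0],[0,0,0]],"grip":[0,0,0,0]}'
```

```text
time_s: 7.98
tcp_pos: [0.5794, -0.1533, 0.1821]
ee_rot: [[-0.089, -0.996, -0.001], [-0.996, 0.089, 0.0], [-0.0, 0.001, -1.0]]
wrist_force: [-0.2, 1.7, -4.4]
gripper_width: 0.301
time_s: 8.32
tcp_pos: [0.5796, -0.1531, 0.1755]
ee_rot: [[-0.089, -0.996, 0.0], [-0.996, 0.089, 0.0], [-0.0, -0.0, -1.0]]
wrist_force: [-1.7, 3.1, -2.9]
gripper_width: 0.295
```

It has engaged past the taper with small forces, so I'll continue down.

```bash
python3 -m jog '{"delta_pos":[[-0.3,0.7,-2],[0,0,-3],[0,0,-3],[0,0,-3],[0,0,0]],"rot":[[0,0,0],[0,0,0],[0,0,0],[0,0,0],[0,0,0]],"grip":[0,0,0,0,0]}'
python3 -m jog '{"delta_pos":[[0,0,-3],[0,0,-2],[0,0,-1],[0,0,0]],"rot":[[0,0,0],[0,0,0],[0,0,0],[0,0,0]],"grip":[0,0,0,0]}'
```

```text
time_s: 8.73
tcp_pos: [0.5787, -0.1528, 0.1634]
ee_rot: [[-0.09, -0.996, -0.002], [-0.996, 0.09, 0.0], [-0.0, 0.002, -1.0]]
wrist_force: [-0.1, 1.2, -6.1]
gripper_width: 0.299
time_s: 9.07
tcp_pos: [0.5791, -0.1528, 0.1584]
ee_rot: [[-0.09, -0.996, -0.001], [-0.996, 0.09, -0.0], [0.0, 0.0, -1.0]]
wrist_force: [1.0, 1.6, -4.9]
gripper_width: 0.296
```

```bash
python3 -m jog '{"delta_pos":[[0,0,-1],[0,0,-1],[0,0,0],[0,0,0],[0,0,0]],"rot":[[0,0,0],[0,0,0],[0,0,0],[0,0,0],[0,0,0]],"grip":[0,0,0,0,0]}'
python3 - <<'E'
from h import *
c=cap('scene');cv2.imwrite('pics/s6.png',cv2.resize(c['frame'][200:340,130:300],None,fx=4,fy=4,interpolation=2)[...,::-1]);print(r.sense())
E
```

```text
time_s: 9.48
tcp_pos: [0.5792, -0.1528, 0.1567]
ee_rot: [[-0.09, -0.996, 0.0], [-0.996, 0.09, 0.0], [-0.0, -0.0, -1.0]]
wrist_force: [-0.1, 1.5, -5.6]
gripper_width: 0.297
{'time_s': 9.5333, 'joints': array([ 6.96359442e-01,  2.39683036e+01, -1.04820867e+01, -1.87044787e-03,
       -5.55453105e+01, -5.83385558e+00]), 'joint_velocities': array([-0.12074387, -0.0568376 ,  0.07898933,  0.02442543,  0.03869506,
        0.01489528]), 'effort': array([-5.66261318e-01, -4.15847790e+01,  1.83058959e+01,  4.60556254e+00,
       -5.16095466e-02, -2.18031183e-02]), 'tcp_pos': array([ 0.57922072, -0.15276417,  0.15671348]), 'ee_rot': array([[-8.95645108e-02, -9.95981020e-01,  7.47029473e-05],
       [-9.95981023e-01,  8.95645131e-02,  2.78285592e-05],
       [-3.44074499e-05, -7.19102666e-05, -9.99999997e-01]]), 'wrist_force': array([ 0.55319833,  0.577121  , -4.82674831]), 'moment': array([ 0.27659515, -0.0109116 , -0.03453213]), 'gripper_width': 0.29458854889930314}
```

View pics/s6.png

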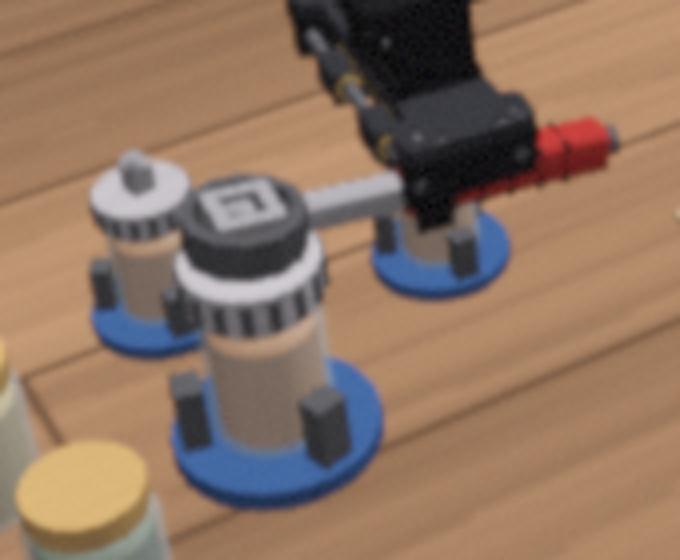

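The ring is seated over the stud and nearly on the shoulder. I'll feel for contact.

```bash
python3 -m jog '{"delta_pos":[[0,0,-1],[0,0,-1],[0,0,0],[0,0,0]],"rot":[[0,0,0],[0,0,0],[0,0,0],[0,0,0]],"grip":[0,0,0,0]}'
python3 -m jog '{"delta_pos":[[0,0,-1],[0,0,-1],[0,0,0],[0,0,0]],"rot":[[0,0,0],[0,0,0],[0,0,0],[0,0,0]],"grip":[0,0,0,0]}'
```

```text
time_s: 9.87
tcp_pos: [0.5792, -0.1528, 0.1547]
ee_rot: [[-0.089, -0.996, -0.0], [-0.996, 0.089, -0.0], [0.0, 0.0, -1.0]]
wrist_force: [0.2, 0.3, -5.5]
gripper_width: 0.296
time_s: 10.2
tcp_pos: [0.5794, -0.1529, 0.1532]
ee_rot: [[-0.089, -0.996, 0.001], [-0.996, 0.089, -0.0], [0.0, -0.001, -1.0]]
wrist_force: [-0.7, 0.2, -1.7]
gripper_width: 0.295
```

Contact with the shoulder: the wrist load dropped from 5 to 1.7 N at TCP z 0.153. Now I'll work out the arc table for the clockwise swing about the stud.

```bash
cat > guard.py <<'E'
from h import *
import sys
s=r.sense();F=s['wrist_force'];p=s['tcp_pos'][:2]-[.568,-.255]
T=p[0]*F[1]-p[1]*F[0]; R=s['ee_rot']
print('t%.2f ang %.2f r %.1f torque(rxF) %.2f Mz %.2f Fz %.1f'%(s['time_s'],np.degrees(np.arctan2(p[1],p[0])),1e3*np.hypot(*p),T,s['moment'][2],F[2]),'tool',np.degrees(np.arctan2(R[0,0],-R[1,0])).round(2))
sys.exit(T+s['moment'][2]>float(sys.argv[1]))
E
python3 guard.py 0.6
python3 - <<'E'
import numpy as np
P=lambda a:102.7*np.array([np.cos(np.radians(a)),np.sin(np.radians(a))])
for s,a,n in((2,83.6,5),(1,73.6,45)):
    for i in range(n): print((P(a-s*(i+1))-P(a-s*i)).round(2).tolist(),end=' ')
    print()
E
```

```text
t10.20 ang 83.65 r 102.8 torque(rxF) 0.07 Mz -0.01 Fz -1.7 tool -5.13
[3.55, -0.46] [3.54, -0.59] [3.51, -0.71] [3.49, -0.83] [3.46, -0.95] 
[1.72, -0.52] [1.71, -0.55] [1.7, -0.58] [1.69, -0.61] [1.67, -0.64] [1.66, -0.67] [1.65, -0.7] [1.64, -0.73] [1.63, -0.75] [1.61, -0.78] [1.6, -0.81] [1.58, -0.84] [1.57, -0.87] [1.55, -0.89] [1.54, -0.92] [1.52, -0.95] [1.5, -0.97] [1.49, -1.0] [1.47, -1.03] [1.45, -1.05] [1.43, -1.08] [1.41, -1.1] [1.39, -1.13] [1.38, -1.15] [1.35, -1.17] [1.33, -1.2] [1.31, -1.22] [1.29, -1.24] [1.27, -1.27] [1.25, -1.29] [1.22, -1.31] [1.2, -1.33] [1.18, -1.35] [1.15, -1.37] [1.13, -1.39] [1.11, -1.41] [1.08, -1.43] [1.06, -1.45] [1.03, -1.47] [1.0, -1.48] [0.98, -1.5] [0.95, -1.52] [0.93, -1.53] [0.9, -1.55] [0.87, -1.57] False
```

```bash
python3 -m jog '{"delta_pos":[[3.55,-0.46,0],[3.54,-0.59,0],[3.51,-0.71,0],[0,0,0]],"rot":[[0,0,-2],[0,0,-2],[0,0,-2],[0,0,0]],"grip":[0,0,0,0]}' && python3 guard.py 0.8 && 
python3 -m jog '{"delta_pos":[[3.49,-0.83,0],[3.46,-0.95,0],[0,0,0]],"rot":[[0,0,-2],[0,0,-2],[0,0,0]],"grip":[0,0,0]}' ; python3 guard.py 0.8
```

```text
time_s: 10.53
tcp_pos: [0.5901, -0.1545, 0.153]
ee_rot: [[-0.194, -0.981, -0.0], [-0.981, 0.194, -0.0], [0.0, 0.0, -1.0]]
wrist_force: [-1.8, 1.5, -1.0]
gripper_width: 0.296
t10.53 ang 77.62 r 102.9 torque(rxF) 0.21 Mz -0.04 Fz -1.0 tool -11.18
t10.53 ang 77.62 r 102.9 torque(rxF) 0.21 Mz -0.04 Fz -1.0 tool -11.18False
False
```

```bash
sed -i 's/sys.exit(\(.*\))$/sys.exit(int(\1))/' guard.py
python3 -m jog '{"delta_pos":[[3.49,-0.83,0],[3.46,-0.95,0],[0,0,0]],"rot":[[0,0,-2],[0,0,-2],[0,0,0]],"grip":[0,0,0]}' >/dev/null; python3 guard.py 0.6 &&
python3 -m jog '{"delta_pos":[[1.72,-0.52,0],[1.71,-0.55,0]],"rot":[[0,0,-1],[0,0,-1]],"grip":[0,0]}' >/dev/null && python3 guard.py 0.6 &&
python3 -m jog '{"delta_pos":[[1.7,-0.58,0],[1.69,-0.61,0]],"rot":[[0,0,-1],[0,0,-1]],"grip":[0,0]}' >/dev/null && python3 guard.py 0.6 &&
python3 -m jog '{"delta_pos":[[1.67,-0.64,0],[1.66,-0.67,0]],"rot":[[0,0,-1],[0,0,-1]],"grip":[0,0]}' >/dev/null && python3 guard.py 0.6 &&
python3 -m jog '{"delta_pos":[[1.65,-0.7,0],[1.64,-0.73,0]],"rot":[[0,0,-1],[0,0,-1]],"grip":[0,0]}' >/dev/null && python3 guard.py 0.6 &&
python3 -m jog '{"delta_pos":[[1.63,-0.75,0],[1.61,-0.78,0]],"rot":[[0,0,-1],[0,0,-1]],"grip":[0,0]}' >/dev/null && python3 guard.py 0.6
```

```text
t10.78 ang 73.69 r 103.0 torque(rxF) 0.23 Mz -0.03 Fz -1.1 tool -15.13
t10.95 ang 71.74 r 103.0 torque(rxF) 0.12 Mz 0.11 Fz -1.9 tool -17.14
t11.12 ang 69.65 r 103.0 torque(rxF) 0.17 Mz 0.07 Fz -0.0 tool -19.2
t11.28 ang 67.62 r 103.1 torque(rxF) 0.22 Mz 0.00 Fz 0.1 tool -21.22
t11.45 ang 65.60 r 103.1 torque(rxF) 0.28 Mz 0.01 Fz 0.2 tool -23.23
t11.62 ang 63.60 r 103.1 torque(rxF) 0.14 Mz 0.04 Fz 0.4 tool -25.23
```

The drag is about 0.2 N m, as expected. I'll keep turning under the guard.

```bash
python3 -m jog '{"delta_pos":[[1.6,-0.81,0],[1.58,-0.84,0]],"rot":[[0,0,-1],[0,0,-1]],"grip":[0,0]}' >/dev/null; python3 guard.py 0.6 &&
python3 -m jog '{"delta_pos":[[1.57,-0.87,0],[1.55,-0.89,0]],"rot":[[0,0,-1],[0,0,-1]],"grip":[0,0]}' >/dev/null && python3 guard.py 0.6 &&
python3 -m jog '{"delta_pos":[[1.54,-0.92,0],[1.52,-0.95,0]],"rot":[[0,0,-1],[0,0,-1]],"grip":[0,0]}' >/dev/null && python3 guard.py 0.6 &&
python3 -m jog '{"delta_pos":[[1.5,-0.97,0],[1.49,-1.0,0]],"rot":[[0,0,-1],[0,0,-1]],"grip":[0,0]}' >/dev/null && python3 guard.py 0.6 &&
python3 -m jog '{"delta_pos":[[1.47,-1.03,0],[1.45,-1.05,0]],"rot":[[0,0,-1],[0,0,-1]],"grip":[0,0]}' >/dev/null && python3 guard.py 0.6 &&
python3 -m jog '{"delta_pos":[[1.43,-1.08,0],[1.41,-1.1,0]],"rot":[[0,0,-1],[0,0,-1]],"grip":[0,0]}' >/dev/null && python3 guard.py 0.6 &&
python3 -m jog '{"delta_pos":[[1.39,-1.13,0],[1.38,-1.15,0]],"rot":[[0,0,-1],[0,0,-1]],"grip":[0,0]}' >/dev/null && python3 guard.py 0.6
```

```text
t11.78 ang 61.56 r 103.2 torque(rxF) 0.25 Mz 0.03 Fz 0.9 tool -27.23
t11.95 ang 59.76 r 103.2 torque(rxF) 0.37 Mz 0.11 Fz 1.1 tool -29.22
t12.12 ang 57.98 r 103.3 torque(rxF) 0.49 Mz 0.20 Fz 1.9 tool -31.2
```

Torque is rising at 58°, so the lid is coming home. I'll go in single 1° steps now.

```bash
python3 -m jog '{"delta_pos":[[1.5,-0.97,0]],"rot":[[0,0,-1]],"grip":[0]}' >/dev/null; python3 guard.py 1.1 &&
python3 -m jog '{"delta_pos":[[1.49,-1.0,0]],"rot":[[0,0,-1]],"grip":[0]}' >/dev/null && python3 guard.py 1.1
```

```text
t12.20 ang 57.10 r 103.4 torque(rxF) 0.49 Mz 0.22 Fz 2.9 tool -32.19
t12.28 ang 56.23 r 103.4 torque(rxF) 0.67 Mz 0.30 Fz 2.7 tool -33.18
```

```bash
python3 -m jog '{"delta_pos":[[0,0,0]],"rot":[[0,0,0]],"grip":[0]}' >/dev/null; python3 guard.py 1.1
```

```text
t12.37 ang 56.23 r 103.4 torque(rxF) 0.68 Mz 0.27 Fz 2.9 tool -33.16
```

Run:
```python
from h import *
n=cap('wrist');np.savez('w7.npz',**n)
for c in(dict(np.load('w5.npz')),n):
    f=c['frame'].astype(int);g=cv2.cvtColor(c['frame'],cv2.COLOR_RGB2GRAY).astype(int)
    for row in(30,60,312,395):
        if row<100:
            s=np.diff(g[row,265:365]);a=265+s[:20].argmin();b=340+s[75:].argmax()
            print(row,'hole',a,b,(a+b)/2,end=' ; ')
        else:
            m=np.argwhere((f[row,:,0]>90)&(f[row,:,1]<60)&(f[row,:,2]<60)).ravel();print(row,'red',m.min(),m.max(),m.mean().round(1),end=' ; ')
    print()
```

```text
30 hole 279 352 315.5 ; 60 hole 280 352 316.0 ; 312 red 286 348 317.0 ; 395 red 286 348 316.2 ; 
30 hole 275 355 315.0 ; 60 hole 277 355 316.0 ; 312 red 291 345 318.0 ; 395 red 287 348 316.8 ;
```

Run:
```python
from h import *
from scipy.optimize import brentq
c=dict(np.load('w7.npz'));print(r.sense()['tcp_pos'],c['xyz'])
for row,a,b in((30,275.5,355.5),(60,277.2,355.2)):
    z=brentq(lambda z:np.linalg.norm(onplane(c,a,row,z)-onplane(c,b,row,z))-.0216,.1,.25);p=(onplane(c,a,row,z)+onplane(c,b,row,z))/2;print(row,z,p)
g=cv2.cvtColor(c['frame'],cv2.COLOR_RGB2GRAY).astype(int)
for col in(300,316,330):
    s=np.diff(g[0:320,col]); print(col,[(int(i),int(s[i])) for i in range(len(s)) if abs(s[i])>22])
side=cap('side');sc=cap('scene')
a=cv2.resize(c['frame'][0:330,190:450],(390,495));b=cv2.resize(sc['frame'][210:310,150:250],(400,400),interpolation=2);b=cv2.copyMakeBorder(b,0,95,0,0,0)
cv2.imwrite('pics/m7.png',np.hstack([a,b])[...,::-1])
```

```text
[ 0.62539607 -0.16900139  0.15287881] [ 0.58176205 -0.2340904   0.29103083]
30 0.17104372370211615 [ 0.56885277 -0.25397965  0.17104372]
60 0.17034119880078097 [ 0.57272354 -0.24772445  0.1703412 ]
300 [(71, -24), (75, 23), (76, 30), (123, -37), (124, -57), (125, -50), (157, 38), (158, 31), (307, -31), (308, -46), (309, -43)]
316 [(75, 28), (76, 31), (123, -32), (124, -65), (125, -50), (132, -25), (157, 40), (158, 33), (307, -28), (308, -41), (309, -49), (310, -25)]
330 [(75, 30), (76, 28), (123, -33), (124, -62), (125, -49), (132, -25), (157, 42), (158, 35), (307, -31), (308, -54), (309, -46)]
```

View pics/m7.png

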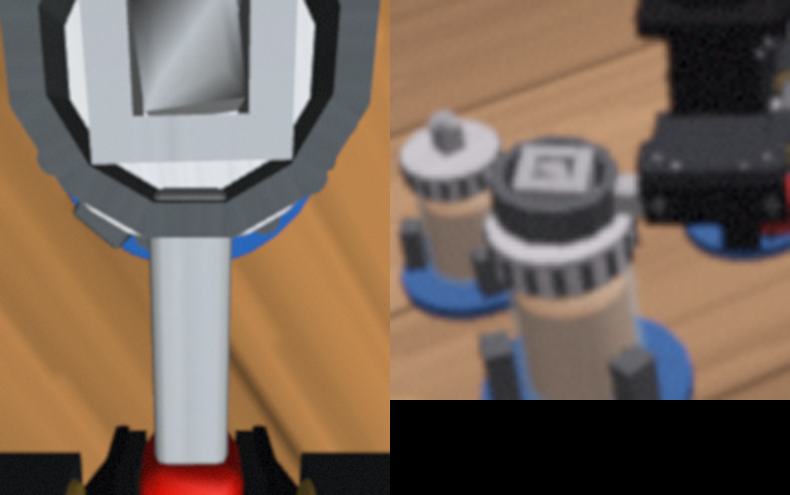

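The view shows the ring on the shoulder with the handle pitched slightly tail-down. The coupling at this short radius is soft, about 6 N m/rad, so the clutch would snap too far when it clicks. I'll let go and re-grasp at the true grip point, 42 mm further out, for a stiffer lever.

```bash
python3 -m jog '{"delta_pos":[[0,0,0],[0,0,0],[0,0,0],[0,0,0],[0,0,0],[0,0,0]],"rot":[[0,0,0],[0,0,0],[0,0,0],[0,0,0],[0,0,0],[0,0,0]],"grip":[75,75,75,75,75,75]}'
python3 - <<'E'
from h import *
c=cap('wrist','w8.png');np.savez('w8.npz',**c)
f=c['frame'].astype(int);g=cv2.cvtColor(c['frame'],cv2.COLOR_RGB2GRAY).astype(int)
for row in(30,60):
    s=np.diff(g[row,:]);print(row,[(int(i),int(s[i])) for i in range(220,420) if abs(s[i])>25])
for row in(320,395,410):
    m=np.argwhere((f[row,:,0]>90)&(f[row,:,1]<60)&(f[row,:,2]<60)).ravel();print(row,m.min(),m.max(),m.mean())
sc=cap('side');i=sc['frame'].astype(int);m=((i[...,0]>110)&(i[...,1]<60)&(i[...,2]<60));p=np.argwhere(m);print(p.min(0),p.max(0),p.mean(0))
E
```

```text
time_s: 13.02
tcp_pos: [0.6263, -0.171, 0.153]
ee_rot: [[-0.547, -0.837, 0.001], [-0.837, 0.547, -0.001], [0.0, -0.002, -1.0]]
wrist_force: [0.1, -0.3, 0.2]
gripper_width: 0.666
30 [(233, 41), (234, 69), (235, 50), (283, -28), (355, -30), (363, 40), (364, 55), (365, 29), (399, -48), (400, -72), (401, -55)]
60 [(238, 46), (239, 70), (240, 48), (365, 42), (366, 55), (367, 27), (399, -46), (400, -63), (401, -48)]
320 320 384 352.0
395 328 388 358.0
410 338 371 354.5
[178 297] [212 328] [195.33757962 312.92993631]
```

View pics/w8.png

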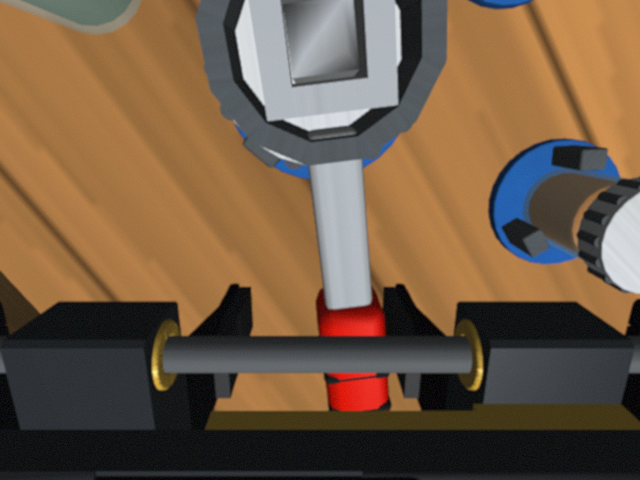

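The released wrench sprang back about 5°: the handle at row 320 is now centred on column 352, and the hole is square to the stud again. Next: compute the handle direction and the re-grasp move.

Run:
```python
from h import *
c=dict(np.load('w8.npz')); s=r.sense();t=s['tcp_pos'];y=s['ee_rot'][:,1];print(t)
S=np.array([.568,-.255]);
for a in((352,320),(336.5,170),(349.5,300)):
  for z in(.158,.166):
    p=onplane(c,*a,z)[:2]; print(a,z,p.round(4),np.degrees(np.arctan2(*(p-S)[::-1])).round(2),np.linalg.norm(p-S).round(4))
print('tool handle-dir',np.degrees(np.arctan2(y[1],y[0]))-90)
```

```text
[ 0.62640938 -0.17071412  0.15321486]
(352, 320) 0.158 [ 0.6098 -0.1701] 63.77 0.0946
(352, 320) 0.166 [ 0.6082 -0.1741] 63.61 0.0903
(336.5, 170) 0.158 [ 0.5852 -0.2195] 64.09 0.0395
(336.5, 170) 0.166 [ 0.5851 -0.2205] 63.71 0.0385
(349.5, 300) 0.158 [ 0.6063 -0.1775] 63.69 0.0865
(349.5, 300) 0.166 [ 0.6049 -0.181 ] 63.52 0.0827
tool handle-dir 56.837078820629785
```

```bash
python3 -m jog '{"delta_pos":[[-5.2,3,0],[-5.2,3,0],[7.7,19,-1],[7.7,19,-2],[0,0,0],[0,0,0]],"rot":[[0,0,3.5],[0,0,3.4],[0,0,0],[0,0,0],[0,0,0],[0,0,0]],"grip":[75,75,75,75,75,75]}'
python3 -m jog '{"delta_pos":[[0,0,0],[0,0,0],[0,0,0],[0,0,0],[0,0,0],[0,0,0],[0,0,0],[0,0,0]],"rot":[[0,0,0],[0,0,0],[0,0,0],[0,0,0],[0,0,0],[0,0,0],[0,0,0],[0,0,0]],"grip":[0,0,0,0,0,0,0,0]}'
python3 guard.py 5
python3 -m jog '{"delta_pos":[[0,0,1.5],[0,0,1.5],[0,0,0],[0,0,0]],"rot":[[0,0,0],[0,0,0],[0,0,0],[0,0,0]],"grip":[0,0,0,0]}'
python3 guard.py 5
```

```text
time_s: 13.62
tcp_pos: [0.6314, -0.1255, 0.1499]
ee_rot: [[-0.441, -0.898, 0.001], [-0.898, 0.441, -0.0], [-0.0, -0.001, -1.0]]
wrist_force: [0.1, -0.3, 0.3]
gripper_width: 0.751
time_s: 14.28
tcp_pos: [0.6313, -0.1264, 0.15]
ee_rot: [[-0.442, -0.897, 0.002], [-0.897, 0.442, -0.001], [-0.0, -0.002, -1.0]]
wrist_force: [1.0, -1.4, -0.8]
gripper_width: 0.3
t14.28 ang 63.78 r 143.3 torque(rxF) -0.22 Mz 0.08 Fz -0.8 tool -26.22
time_s: 14.62
tcp_pos: [0.6307, -0.126, 0.1522]
ee_rot: [[-0.442, -0.897, -0.0], [-0.897, 0.442, 0.0], [-0.0, 0.0, -1.0]]
wrist_force: [2.4, -1.4, -4.7]
gripper_width: 0.301
t14.62 ang 64.06 r 143.4 torque(rxF) -0.39 Mz 0.29 Fz -4.7 tool -26.22
```

```bash
python3 -m jog '{"delta_pos":[[0,0,-1],[0,0,0]],"rot":[[0,0,0],[0,0,0]],"grip":[0,0]}'>/dev/null; python3 guard.py 5
python3 - <<'E'
import numpy as np
P=lambda a:143.4*np.array([np.cos(np.radians(a)),np.sin(np.radians(a))])
for i in range(24): print(63.9-i,(P(63.9-i-1)-P(63.9-i)).round(2).tolist(),end=' ')
E
```

```text
t14.78 ang 64.05 r 143.4 torque(rxF) -0.44 Mz 0.20 Fz -2.9 tool -26.23
63.9 [2.24, -1.12] 62.9 [2.22, -1.16] 61.9 [2.2, -1.2] 60.9 [2.18, -1.24] 59.9 [2.15, -1.27] 58.9 [2.13, -1.31] 57.9 [2.11, -1.35] 56.9 [2.08, -1.39] 55.9 [2.06, -1.42] 54.9 [2.04, -1.46] 53.9 [2.01, -1.49] 52.9 [1.98, -1.53] 51.9 [1.96, -1.56] 50.9 [1.93, -1.6] 49.9 [1.9, -1.63] 48.9 [1.87, -1.66] 47.9 [1.84, -1.69] 46.9 [1.81, -1.73] 45.9 [1.78, -1.76] 44.9 [1.75, -1.79] 43.9 [1.72, -1.82] 42.9 [1.69, -1.85] 41.9 [1.66, -1.88] 40.9 [1.62, -1.91]
```

Turning again in guarded 1° steps.

```bash
python3 -m jog '{"delta_pos":[[2.24,-1.12,0],[2.22,-1.16,0]],"rot":[[0,0,-1],[0,0,-1]],"grip":[0,0]}' >/dev/null; python3 guard.py 0.7 &&
python3 -m jog '{"delta_pos":[[2.2,-1.2,0]],"rot":[[0,0,-1]],"grip":[0]}' >/dev/null && python3 guard.py 0.7 &&
python3 -m jog '{"delta_pos":[[2.18,-1.24,0]],"rot":[[0,0,-1]],"grip":[0]}' >/dev/null && python3 guard.py 0.7 &&
python3 -m jog '{"delta_pos":[[2.15,-1.27,0]],"rot":[[0,0,-1]],"grip":[0]}' >/dev/null && python3 guard.py 0.7 &&
python3 -m jog '{"delta_pos":[[2.13,-1.31,0]],"rot":[[0,0,-1]],"grip":[0]}' >/dev/null && python3 guard.py 0.7 &&
python3 -m jog '{"delta_pos":[[2.11,-1.35,0]],"rot":[[0,0,-1]],"grip":[0]}' >/dev/null && python3 guard.py 0.7 &&
python3 -m jog '{"delta_pos":[[2.08,-1.39,0]],"rot":[[0,0,-1]],"grip":[0]}' >/dev/null && python3 guard.py 0.7
```

```text
t14.95 ang 62.25 r 143.4 torque(rxF) 0.06 Mz 0.30 Fz -2.3 tool -28.32
t15.03 ang 61.28 r 143.4 torque(rxF) 0.13 Mz 0.36 Fz -2.0 tool -29.33
t15.12 ang 60.27 r 143.4 torque(rxF) 0.23 Mz 0.31 Fz -2.6 tool -30.33
t15.20 ang 59.26 r 143.5 torque(rxF) 0.31 Mz 0.27 Fz -1.3 tool -31.33
t15.28 ang 58.25 r 143.5 torque(rxF) 0.39 Mz 0.32 Fz -0.7 tool -32.33
```

```bash
python3 -m jog '{"delta_pos":[[2.11,-1.35,0]],"rot":[[0,0,-1]],"grip":[0]}' >/dev/null ; python3 guard.py 0.95 &&
python3 -m jog '{"delta_pos":[[2.08,-1.39,0]],"rot":[[0,0,-1]],"grip":[0]}' >/dev/null && python3 guard.py 0.95 &&
python3 -m jog '{"delta_pos":[[2.06,-1.42,0]],"rot":[[0,0,-1]],"grip":[0]}' >/dev/null && python3 guard.py 0.95 &&
python3 -m jog '{"delta_pos":[[2.04,-1.46,0]],"rot":[[0,0,-1]],"grip":[0]}' >/dev/null && python3 guard.py 0.95
```

```text
t15.37 ang 57.25 r 143.5 torque(rxF) 0.51 Mz 0.36 Fz 0.2 tool -33.34
t15.45 ang 56.29 r 143.6 torque(rxF) 0.78 Mz 0.33 Fz 0.3 tool -34.34
```

Stiffer now at about 0.27 N m/deg, with total torque 1.11. Half-degree steps from here.

```bash
python3 -m jog '{"delta_pos":[[1.03,-0.71,0]],"rot":[[0,0,-0.5]],"grip":[0]}' >/dev/null ; python3 guard.py 9; 
python3 -m jog '{"delta_pos":[[1.02,-0.72,0]],"rot":[[0,0,-0.5]],"grip":[0]}' >/dev/null ; python3 guard.py 9
```

```text
t15.53 ang 55.78 r 143.6 torque(rxF) 0.75 Mz 0.32 Fz 0.1 tool -34.83
t15.62 ang 55.38 r 143.6 torque(rxF) 0.78 Mz 0.31 Fz 0.3 tool -35.31
```

```bash
python3 -m jog '{"delta_pos":[[1.02,-0.73,0]],"rot":[[0,0,-0.5]],"grip":[0]}' >/dev/null ; python3 guard.py 9
```

```text
t15.70 ang 54.96 r 143.6 torque(rxF) 0.98 Mz 0.38 Fz 0.2 tool -35.8
```

```bash
python3 -m jog '{"delta_pos":[[1.01,-0.74,0]],"rot":[[0,0,-0.5]],"grip":[0]}' >/dev/null ; python3 guard.py 9
```

```text
t15.78 ang 54.52 r 143.7 torque(rxF) 1.05 Mz 0.36 Fz 0.1 tool -36.29
```

```bash
python3 -m jog '{"delta_pos":[[1.0,-0.75,0]],"rot":[[0,0,-0.5]],"grip":[0]}' >/dev/null ; python3 guard.py 9
```

```text
t15.87 ang 53.80 r 143.7 torque(rxF) 0.58 Mz 0.28 Fz -0.6 tool -36.78
```

Torque dropped from 1.41 to 0.86, so the clutch has clicked. I'll hold one row to confirm.

```bash
python3 -m jog '{"delta_pos":[[0,0,0]],"rot":[[0,0,0]],"grip":[0]}' >/dev/null ; python3 guard.py 9
python3 - <<'E'
from h import *
c=cap('wrist');np.savez('w9.npz',**c)
g=cv2.cvtColor(c['frame'],cv2.COLOR_RGB2GRAY)
cv2.imwrite('pics/w9.png',c['frame'][...,::-1])
E
python3 guard.py 9
```

```text
t15.95 ang 53.58 r 143.7 torque(rxF) 0.65 Mz 0.18 Fz 0.4 tool -36.8
t16.00 ang 53.60 r 143.7 torque(rxF) 0.61 Mz 0.12 Fz -0.5 tool -36.78
```

Torque is steady at about 0.75 N m, which means roughly 0.055 rad of slip. I'll add a 0.5° nudge for margin, still far under the limit, then unload and release.

```bash
python3 -m jog '{"delta_pos":[[1.0,-0.76,0],[0,0,0]],"rot":[[0,0,-0.5],[0,0,0]],"grip":[0,0]}' >/dev/null ; python3 guard.py 9
python3 -m jog '{"delta_pos":[[-2.0,1.5,0],[-2.0,1.45,0],[-2.0,1.4,0],[-2.05,1.4,0],[-2.05,1.4,0],[-2.1,1.35,0],[0,0,0]],"rot":[[0,0,1],[0,0,1],[0,0,1],[0,0,1],[0,0,1],[0,0,1],[0,0,0]],"grip":[0,0,0,0,0,0,0]}' >/dev/null ; python3 guard.py 9
```

```text
t16.17 ang 53.00 r 143.7 torque(rxF) 0.62 Mz 0.10 Fz -0.2 tool -37.28
t16.75 ang 58.94 r 143.4 torque(rxF) 0.34 Mz -0.03 Fz -0.8 tool -31.19
```

```bash
python3 -m jog '{"delta_pos":[[-1,1,-1],[0,0,0],[0,0,0],[0,0,0],[0,0,0],[0,0,0],[0,0,0],[0,0,0]],"rot":[[0,0,0],[0,0,0],[0,0,0],[0,0,0],[0,0,0],[0,0,0],[0,0,0],[0,0,0]],"grip":[0,80,80,80,80,80,80,80]}'
python3 - <<'E'
from h import *
c=cap('wrist')
f=c['frame'].astype(int);g=cv2.cvtColor(c['frame'],cv2.COLOR_RGB2GRAY).astype(int)
for row in(320,350,395,410):
    m=np.argwhere((f[row,:,0]>90)&(f[row,:,1]<60)&(f[row,:,2]<60)).ravel();print(row,m.min() if len(m) else 0,m.max() if len(m) else 0)
E
```

```text
time_s: 17.42
tcp_pos: [0.6413, -0.1311, 0.1509]
ee_rot: [[-0.519, -0.855, 0.001], [-0.855, 0.519, -0.0], [-0.0, -0.001, -1.0]]
wrist_force: [0.2, -0.2, 0.3]
gripper_width: 0.737
320 310 359
350 0 0
395 327 372
410 315 373
```

The handle is free between the open fingers with zero force. Retreating upward, then checking.

```bash
python3 -m jog '{"delta_pos":[[0,0,5],[0,0,15],[0,0,30],[0,0,35],[0,0,35],[0,0,20],[0,0,0],[0,0,0],[0,0,0],[0,0,0]],"rot":[[0,0,0],[0,0,0],[0,0,0],[0,0,0],[0,0,0],[0,0,0],[0,0,0],[0,0,0],[0,0,0],[0,0,0]],"grip":[80,80,80,80,80,80,80,80,80,80]}'
python3 - <<'E'
from h import *
def red(c):
    f=c['frame'].astype(int);m=((f[...,0]>100)&(f[...,1]<60)&(f[...,2]<60)).astype(np.uint8)
    k,l,st,ce=cv2.connectedComponentsWithStats(cv2.morphologyEx(m,cv2.MORPH_CLOSE,np.ones((7,7))));i=1+st[1:,4].argmax()
    return ce[i],st[i]
pp=[]
for n in('scene','side','wrist'):
    c=cap(n);ce,st=red(c);print(n,ce,st);pp.append(ray(c,*ce))
(o1,d1),(o2,d2)=pp[:2];t=np.linalg.lstsq(np.c_[d1,-d2],o2-o1,rcond=None)[0];p,q=o1+t[0]*d1,o2+t[1]*d2
m=(p+q)/2;print('handle 3D',m,np.linalg.norm(p-q),'r',np.linalg.norm(m[:2]-[.568,-.255]))
c=cap('wrist');g=cv2.cvtColor(c['frame'],cv2.COLOR_RGB2GRAY);x=g[:230,:]
# bright square liner -> hole by dark-ring enclosed bright area
b=((x>150)).astype(np.uint8);ctr,h=cv2.findContours(b,cv2.RETR_CCOMP,2)
for i,k in enumerate(ctr):
    if cv2.contourArea(k)>120: rr=cv2.minAreaRect(k);print('blob',h[0][i][3],np.round(rr[0]),np.round(rr[1],1),round(rr[2],1),onplane(c,*rr[0],.168)[:2].round(4))
S=cap('scene');D=cap('side')
def lids(c):
    hsv=cv2.cvtColor(c['frame'],cv2.COLOR_RGB2HSV);m=cv2.inRange(hsv,(17,140,140),(27,255,255));k,l,st,ce=cv2.connectedComponentsWithStats(m)
    return [onplane(c,*ce[i],.105)[:2].round(3).tolist() for i in range(1,k) if st[i,4]>150]
print(lids(S));print(lids(D));print(r.sense()['wrist_force'])
E
```

```text
time_s: 18.3
tcp_pos: [0.6403, -0.1309, 0.289]
ee_rot: [[-0.519, -0.855, -0.003], [-0.855, 0.519, 0.0], [0.001, 0.003, -1.0]]
wrist_force: [-0.9, 0.9, -0.2]
gripper_width: 0.8
scene [261.42906574 259.60553633] [233 252  58  14 578]
side [313.25501433 195.19197708] [297 178  34  35 349]
wrist [326.95732839 244.63017934] [ 304  161   45  164 4851]
handle 3D [ 0.64357448 -0.12307555  0.13777932] 0.0026314138218469763 r 0.15203803042943367
blob -1 [520. 148.] [73. 73.] 90.0 [ 0.4965 -0.117 ]
blob 43 [525. 148.] [24.7 27.6] 45.0 [ 0.4943 -0.115 ]
blob -1 [313.  52.] [12.3 58.2] 85.0 [ 0.5796 -0.2323]
blob -1 [327.  88.] [ 50.9 149.7] 16.2 [ 0.5828 -0.211 ]
blob -1 [269.  47.] [92.  21.1] 54.6 [ 0.6006 -0.2483]
blob -1 [604.  57.] [125.3  18.8] 70.2 [ 0.4332 -0.1402]
blob -1 [501.  28.] [64.6 17.4] 69.1 [ 0.4792 -0.186 ]
blob -1 [493.  53.] [119.2  12. ] 66.4 [ 0.4888 -0.1763]
blob -1 [309.  24.] [48. 86.] 90.0 [ 0.5741 -0.2463]
[]
[[0.524, -0.711], [0.442, -0.712], [0.359, -0.711], [0.277, -0.711], [0.523, -0.628], [0.441, -0.628], [0.359, -0.629], [0.276, -0.628], [0.52, -0.418], [0.898, -0.379], [0.662, -0.387], [0.898, -0.297], [0.897, -0.214], [0.897, -0.131], [0.754, 0.032], [0.761, 0.149], [0.897, 0.174], [0.897, 0.257], [0.897, 0.339], [0.677, 0.389], [0.897, 0.422], [0.542, 0.453], [0.545, 0.573]]
[ 1.05912909 -0.02462007 -0.10961356]
```

```bash
python3 -m jog '{"delta_pos":[[0,0,0],[0,0,0],[0,0,0],[0,0,0],[0,0,0],[0,0,0]],"rot":[[0,0,0],[0,0,0],[0,0,0],[0,0,0],[0,0,0],[0,0,0]],"grip":[80,80,80,80,80,80]}' >/dev/null
python3 - <<'E'
from h import *
from station import finish_job
for n in('scene','side'):
    c=cap(n);f=c['frame'].astype(int);m=((f[...,0]>100)&(f[...,1]<60)&(f[...,2]<60));p=np.argwhere(m);print(n,p.mean(0)[::-1])
print(r.sense()['time_s']);print(finish_job())
E
```

```text
scene [299.16153846 231.18461538]
side [313.15133531 195.24035608]
19.2
the job is handed in; nothing more can be done
None
```

I fitted the wrench on the stud, turned it clockwise until it clicked, let go and handed the job in at about 19 s. No verdict is reported, so what follows is from my own checks.

- **Fit:** I gripped the handle about 40 mm towards the ring and lowered the ring until it rested on the shoulder. The first turn brought the lid home after roughly 22°, but the coupling was soft there. I let go, the wrench sprang back about 5–7°, and I gripped it again at the grip point for a stiffer lever.
- **Click:** Torque rose to about 1.4 N m, then dropped to 0.86 and settled near 0.75. That matches about 0.055 rad of clutch slip. I added a 0.5° nudge, unloaded by 6°, opened the gripper and rose 14 cm.
- **At the end:**
  - The robot is clear of the wrench, with no notable wrist force.
  - The handle did not move in the side view over the last second (313.2, 195.2).
  - Side-view lid positions put the six loose jars within about 14 mm of my hand-picked starting estimates, which is about the error of that check.

**Checks that failed or disagreed:**
- My last scene-camera check for stillness picked up other red pixels and is not usable. The scene-camera lid search found nothing.
- The released handle sits slightly tail-down. Its measured height is about 14 mm below level, or roughly 0.1 rad, against 0.07 expected from the ring's play on the stud and the 0.2 limit.
- The ring's final height and the clutch's spring-back were not measured after release. While gripped, the ring's underside was roughly 3–5 mm above the shoulder, within the 7 mm allowed.

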